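# Nudge the cut plate onto the fixture's locating pins

## Task

The aluminium plate on the blue welding fixture is riding on top of the two brass locating pins instead of sitting over them. With the fingertips only, never pinching or lifting it, nudge the plate towards the yellow fence and sideways along it until its round hole and its slot drop over the two pins and it lies flat on the bed. Leave the other things where they stand, and take the hand away.

Things in the scene. Friction and masses are not known exactly. Their poses are not given: they have to be found in the camera images.
- seat (a point): on the blue welding fixture (fixed): the point of its bed's top face, 12 mm above the table, where the centre of the plate's underside comes when seated. x points to the yellow fence, at right angles to it; y left along the fence; z up. The bed reaches from x = -160 to +110 mm and 190 mm to either side in y
- fence (a point): middle of the top edge of the fence's near face, at x = +76 mm from the seat (1 mm clear of a seated plate). The fence is a yellow bar along the bed's far side, 360 mm long, 20 mm thick, 30 mm high above the bed
- pin_left (a point): tip of the left brass pin, at x = +20, y = +45 mm from the seat; the pin is 10 mm thick, 12 mm high above the bed, its top 4 mm tapering to a flat tip 4 mm across
- pin_right (a point): tip of the right brass pin, alike, at x = +20, y = -45 mm from the seat
- plate: loose aluminium plate, 150 mm (x) by 180 mm (y), 8 mm thick, 0.35 to 0.65 kg; origin at the centre of its underside, x towards the fence, y left, z up. It starts with its far half on the pin tips and its near edge on the bed, leaning about 0.11 rad, 10 to 17 mm short of its seat in x, 15 to 40 mm too far left in y, turned up to 0.04 rad. About 5 to 10 N slide it
- plate_hole0 (a point): centre of the plate's round hole, 13 mm across, at plate x = +20, y = +45 mm, on its upper face; goes over the left pin. When both holes come over the pins, the plate falls flat and the pins stop it
- plate_hole1 (a point): centre of the plate's slot, 13 mm in x by 19 mm in y, at plate x = +20, y = -45 mm, on its upper face; goes over the right pin
- plate_cutout (a point): centre of the plate's big rectangular window (46 mm in x by 70 mm in y, at plate x = -30, y = 0), on its upper face; it has no part in the seating
- can: bystander: spray can with an orange label, 52 mm across, 130 mm high, on the table left of the fixture; origin at the centre of its underside
- square: bystander: red magnetic welding square, 80 mm long, 14 mm thick, 80 mm high, on the table right of the fixture; origin at the centre of its underside
- nut: bystander: brass coupling sleeve, 24 mm across, 36 mm high, on the table left of the fixture; origin at the centre of its underside
There are look-alikes about, which are no part of the job. Several things have the shape of the plate; the one meant has the colours described above.

How it is judged:
By the outcome, as a careful person would: the job done as asked, in the order asked, and still so for the second after the job is handed in, with the robot touching nothing.
It also fails if it takes over 67 s, if anything falls off the work surface, if the arm or the gripper's body presses on something with over 40 N, if the wrist force passes 120 N, or if a joint passes its speed limit or range.

## Robot

A 6-joint arm with a two-finger parallel gripper is mounted at the origin on the work surface. World frame = base frame: x ahead of the robot, y to its left, z up, the work surface at z = 0. Lengths are in m, angles in degrees, forces in N, time in s.
With the tool pointing down it reaches from about 0.4 to 0.825 m from the base axis. Payload 7 kg.
Tool frame: the origin (TCP) lies between the finger pads; the fingertips stand 22 mm ahead of it and the grasp point (between the pads) lies 3 mm ahead of it; z points along the fingers, y is the direction in which the jaws open and shut (so a half turn about z gives the same grasp; the last joint's range is limited). The gripper opens to 88 mm and grips with 3 to 60 N. Pads are 19 mm wide; open, the fingers measure 130 mm over their backs; the gripper's body (78 mm by 193 mm) begins 47 mm behind the grasp point.
Start: joints at [82.282, 20.546, 0.682, 0, -70.136, -16.507], TCP at [0.277, 0.616, 0.249] pointing down, gripper open.
Joint ranges: [-176.03, 176.03], [-82.01, 121.73], [-58.28, 71.71], [-173.87, 95.51], [-174.79, -0.11], [-173.66, 173.66]. Speed limits (degrees/s): [136.94, 136.94, 172.46, 180, 180, 180].

## Interface

Orientations are given as [roll, pitch, yaw] about the fixed x, y, z axes, in that order (R = Rz(yaw) Ry(pitch) Rx(roll)).
In Python, from plant import telemetry, cams, r gives the robot as it stands.
- The arm moves only by the tool carry_out, never from a script. Its argument "commands" is one flat list of numbers, 5 for each row, row after row: the shift along the world's x, y, z as a fraction of full scale, then the turn about the world's z as a fraction of full scale, then the gripper's target within -1 to 1 (shut at 1, half-way at 0, fully open at -1). In form: [x, y, z, turn, claw, x, y, z, turn, claw, ...]. A call has 1 to 8 rows; each row shifts and turns the commanded pose from where the row before left it; what a row does not reach is not made up. Full scale, the value 1, is 0.04 m for a shift and 4 degrees for a turn. A row lasts 1/10 s, in which the tool goes at most 50 mm and 8.59 degrees, less where a joint would pass 70% of its speed; a pose out of reach is approached as far as the arm can. A call with a number of a shift or a turn outside -1 to 1 is refused whole. A call with a gripper value outside its range is refused whole. The fingers move at their own pace and stop on an object; "grip_force" is the grip in N (left out, the last holds). Time passes only in rows, so rows that do not move let the fingers close. It gives the time, the measured TCP pose, the force and the opening at its end, in the units of the state.
- telemetry.get_state(): the state, without advancing time (a new reading comes with each control period).
- cams.capture(name): name is "scene" or "top"; returns a dict with "frame" (384x512x3 uint8, red, green, blue), "camera_matrix" (3x3 intrinsics, pixels), "k1" (the pictures are not rectified: a ray, as slopes to the right and down, at radius r is drawn at 1 + k1 r^2 times it, then the intrinsics apply), "camera_from_world" (4x4, takes a point from world to camera coordinates). Camera axes: x right, y down, z forward; pixel columns grow to the right and rows downward; lengths in m; the calibration is good to about 2 mm. A picture is of the moment at which its call begins. There is no depth.
- r.close_job(): hands the job in, once; it reports no verdict.
The state is a dict: "time_s": time; "joints": joint angles; "qd": joint speeds; "joint_torque": joint torques, N m; "tcp_pos": TCP position; "eef_rot": TCP orientation; "contact_force": force on the tool from outside, world axes, zero at the start; "moment": the same for the moment, N m; "gripper_width": finger opening in m.
Only numpy, scipy, OpenCV 4.12 (cv2) and the standard library are available. Lean on these libraries where they do the work, as an engineer would, in place of code of your own. Each camera call takes 0.05 s, during which the arm holds its last target. There are 200 camera calls.

## Working session

There is one attempt and no reset: what is moved stays moved. The work goes in short steps, Python scripts to look and compute and a tool call to move; the robot and the scene stay as the last step left them, time stands still between calls to the robot, and variables do not carry over. Pictures are saved under pics/ and viewed, about 8 in all and at most 12, crops included, and the job is handed in when it is done.

Besides the shell and the picture viewer there is one more tool, called after "Emit:" as name(argument=value, ...) on one line, values as JSON. carry_out: Moves the arm, as the interface text tells. Shift numbers are shares of 0.04 m and turn numbers shares of 4 degrees, none past 1 either way. Its arguments: {"type":"object","properties":{"commands":{"type":"array"},"grip_force":{"type":"number"}},"required":["commands"]}

```bash
mkdir -p pics; ls; cat > h.py <<'E'
import numpy as np, cv2
from plant import telemetry, cams, r
def cap(n,save=None):
    c=cams.capture(n)
    if save: cv2.imwrite('pics/'+save,c['frame'][:,:,::-1])
    return c
def ray(c,uv):
    K=np.array(c['camera_matrix']);T=np.array(c['camera_from_world'])
    d=(np.array(uv,float)-K[:2,2])/[K[0,0],K[1,1]]
    s=d.copy()
    for _ in range(30): s=d/(1+c['k1']*(s@s))
    R=T[:3,:3];o=-R.T@T[:3,3]
    return o,R.T@np.array([s[0],s[1],1])
def onz(c,uv,z):
    o,d=ray(c,uv);return o+d*(z-o[2])/d[2]
def proj(c,p):
    K=np.array(c['camera_matrix']);T=np.array(c['camera_from_world'])
    q=T[:3,:3]@np.array(p)+T[:3,3];s=q[:2]/q[2];s=s*(1+c['k1']*(s@s))
    return s*[K[0,0],K[1,1]]+K[:2,2]
E
python3 - <<'E'
from h import *
a=cap('top','top0.png');b=cap('scene','scene0.png')
for c in(a,b):print(np.round(c['camera_matrix'],1).tolist(),c['k1'],np.round(c['camera_from_world'],3).tolist())
print(telemetry.get_state())
E
```

```text
pics
[[349.7, 0.0, 252.4], [0.0, 349.7, 188.0], [0.0, 0.0, 1.0]] -0.0980155362458073 [[0.004, -1.0, 0.007, -0.025], [-0.978, -0.005, -0.21, 0.498], [0.21, -0.006, -0.978, 1.097], [0.0, 0.0, 0.0, 1.0]]
[[434.3, 0.0, 257.3], [0.0, 434.3, 190.1], [0.0, 0.0, 1.0]] -0.009430974438291214 [[-0.786, 0.618, -0.017, 0.399], [0.38, 0.462, -0.801, -0.144], [-0.488, -0.636, -0.598, 1.377], [0.0, 0.0, 0.0, 1.0]]
{'time_s': 0.1, 'joints': array([ 8.22822953e+01,  2.05881640e+01,  6.37550020e-01, -1.85156896e-02,
       -7.01347855e+01, -1.65066106e+01]), 'qd': array([ 0.0649847 , -0.21835299,  0.0819039 ,  0.03297123, -0.03867467,
        0.0150594 ]), 'joint_torque': array([-7.02230500e-04, -5.84162629e+01,  2.93749666e+01,  7.01552868e+00,
        1.01940637e-02, -3.53304790e-05]), 'tcp_pos': array([0.27681273, 0.61517636, 0.2476933 ]), 'eef_rot': array([ 1.79913174e+02, -7.57725784e-03, -2.42306143e+01]), 'contact_force': array([-0.54537902, -0.06245426,  0.24512412]), 'moment': array([-0.04268881,  0.00879313,  0.01170658]), 'gripper_width': 0.0878734957883015}
```

View pics/top0.png

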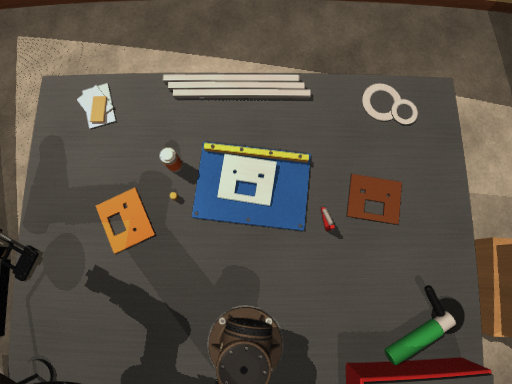

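View pics/scene0.png

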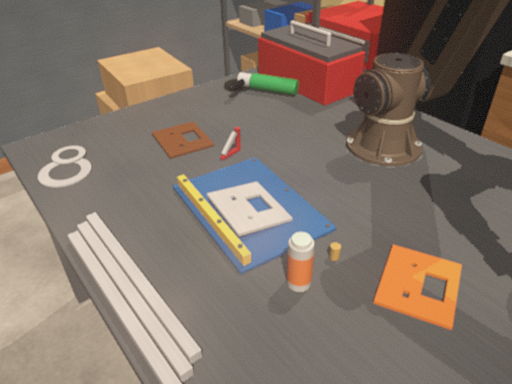

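Three things have the plate's shape (top view): orange (125,220), brown (375,199) and silver-grey (247,180). The silver one is the only one on the blue bed by the yellow fence, so it is the aluminium plate. I'll measure it and confirm in a crop.

```bash
cat > m.py <<'E'
from h import *
def quad(mask):
    cs,_=cv2.findContours(mask,cv2.RETR_EXTERNAL,cv2.CHAIN_APPROX_NONE)
    return max(cs,key=cv2.contourArea)
def masks(c):
    f=c['frame'];hsv=cv2.cvtColor(f,cv2.COLOR_RGB2HSV);H,S,V=cv2.split(hsv)
    blue=((H>100)&(H<125)&(S>130)&(V>60)).astype(np.uint8)*255
    yel=((H>22)&(H<35)&(S>150)&(V>120)).astype(np.uint8)*255
    pl=((S<60)&(V>130)).astype(np.uint8)*255
    return blue,yel,pl
def fixture(c):
    blue,yel,pl=masks(c)
    h=cv2.convexHull(quad(blue));  # bed outline on z=.012 (near, left, right edges)
    return h[:,0]
def plate_contours(c,roi):
    x0,y0,x1,y1=roi
    g=cv2.GaussianBlur(c['frame'],(1,1),0)
    pl=masks(c)[2];m=np.zeros_like(pl);m[y0:y1,x0:x1]=pl[y0:y1,x0:x1]
    cs,hi=cv2.findContours(m,cv2.RETR_CCOMP,cv2.CHAIN_APPROX_NONE)
    return m,cs,hi
E
python3 - <<'E'
from m import *
a=cap('top')
f=a['frame'][125:245,180:330]
cv2.imwrite('pics/crop0.png',cv2.resize(f,None,fx=5,fy=5,interpolation=cv2.INTER_CUBIC)[:,:,::-1])
blue,yel,pl=masks(a)
yel[:125]=0;yel[175:]=0;yel[:,:190]=0;yel[:,320:]=0
def rect(m,z):
    c=quad(m)[:,0].astype(float);p=np.array([onz(a,q,z)[:2] for q in c])
    return cv2.minAreaRect(p.astype(np.float32)*1000)
allm=blue|yel; allm[pl>0]=255; mm=np.zeros_like(allm);mm[135:240,185:320]=allm[135:240,185:320]
print('bed',rect(mm,.012));print('fence',rect(yel,.042))
m,cs,hi=plate_contours(a,(205,148,290,212))
for c,h in zip(cs,hi[0]):
    if len(c)>6:
        r_=cv2.minAreaRect(c);print(len(c),h[3],np.round(cv2.boxPoints(r_),1).tolist(),np.round(cv2.moments(c)['m10']/max(1e-6,cv2.moments(c)['m00']),1),np.round(cv2.moments(c)['m01']/max(1e-6,cv2.moments(c)['m00']),1))
E
```

```text
bed ((517.5244140625, -21.727890014648438), (379.32049560546875, 267.7028503417969), 83.5239028930664)
fence ((628.0872802734375, -34.4764404296875), (357.3798828125, 18.88469123840332), 83.5533218383789)
189 -1 [[216.6999969482422, 197.3000030517578], [223.5, 153.0], [276.3999938964844, 161.10000610351562], [269.6000061035156, 205.39999389648438]] 246.7 179.2
68 0 [[232.8000030517578, 193.10000610351562], [235.3000030517578, 178.39999389648438], [257.6000061035156, 182.10000610351562], [255.1999969482422, 196.89999389648438]] 245.2 187.6
18 0 [[257.0, 178.0], [257.0, 173.0], [264.0, 173.0], [264.0, 178.0]] 260.8 175.4
11 0 [[231.5, 171.5], [234.5, 168.5], [237.0, 171.0], [234.0, 174.0]] 234.3 171.1
```

View pics/crop0.png

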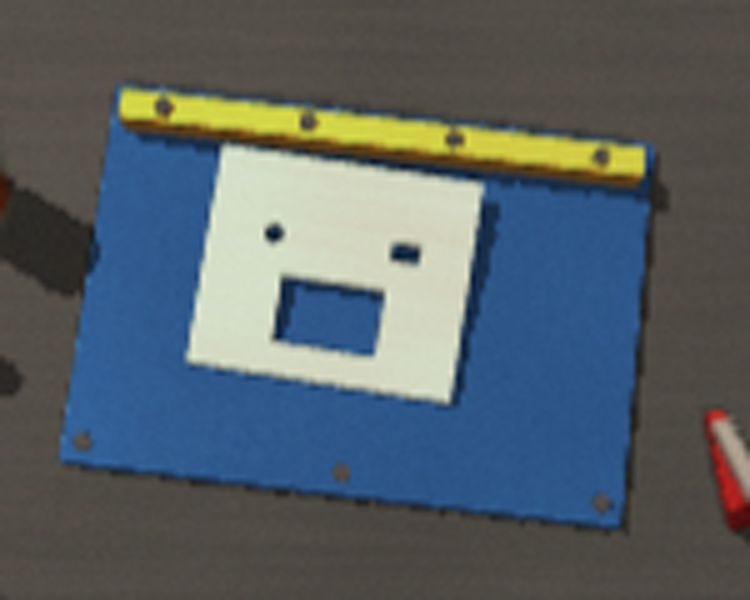

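Crop shows the silver plate with round hole, slot and window on the blue bed under the yellow fence: confirmed. Bed and fence agree on the seat to under 1 mm. Next: plate pose on its leaning plane, and the bystanders.

```bash
cat >> m.py <<'E'
yaw=np.radians(-6.47);ex=np.array([np.cos(yaw),np.sin(yaw)]);ey=np.array([-ex[1],ex[0]])
S=np.array([.5425,-.0247])
def tos(p): d=(np.array(p)[:2]-S)*1000; return np.array([d@ex,d@ey])
def tow(x,y): return S+(x*ex+y*ey)/1000
def onpl(c,uv,lean,xn=-88):
    z=.020
    for _ in range(20):
        p=onz(c,uv,z); z=.020+lean*max(0,tos(p)[0]-xn)/1000
    return tos(p)
def plate(c,lean,roi=(205,148,290,212)):
    m,cs,hi=plate_contours(c,roi)
    for k,h in zip(cs,hi[0]):
        if len(k)>9:
            # hole contours in CCOMP lie on the surrounding bright pixels
            p=np.array([onpl(c,q,lean) for q in k[:,0]]).astype(np.float32)
            (x,y),(w,l),an=cv2.minAreaRect(p)
            if w>l:w,l,an=l,w,an-90
            print('outer' if h[3]<0 else 'inner','centre',np.round([x,y],1),'size',np.round([w,l],1),'ang',round((an+90)%180-90,1))
E
python3 - <<'E'
from m import *
a=cap('top')
plate(a,.11)
hsv=cv2.cvtColor(a['frame'],cv2.COLOR_RGB2HSV)
for n,uv,z in(('can',(167,155),.13),('nut',(173,195),.036),('square',(327,218),.04)):
    p=onz(a,uv,z);print(n,np.round(p,3),np.round(tos(p)))
for q in((-75-35,10),(-85,10),(0,150),(0,130),(0,100)):print(q,np.round(tow(*q),4))
E
```

```text
outer centre [-10.6  20.1] size [151.7 180.3] ang -2.2
inner centre [-39.7  21.7] size [50.3 76.1] ang -2.8
inner centre [  6.8 -25.1] size [17.  23.7] ang 6.6
inner centre [11.  64.9] size [12.1 14.4] ang 51.9
can [0.586 0.246 0.13 ] [ 13. 274.]
nut [0.477 0.241 0.036] [-95. 257.]
square [ 0.402 -0.269  0.04 ] [-113. -258.]
(-110, 10) [ 0.4343 -0.0024]
(-85, 10) [ 0.4592 -0.0052]
(0, 150) [0.5594 0.1243]
(0, 130) [0.5571 0.1045]
(0, 100) [0.5538 0.0747]
```

Emit:
carry_out(commands=[0.12,-0.5,0,0.28,-1,0.24,-0.95,0,0.28,-1,0.24,-0.95,0,0.28,-1,0.24,-0.95,0,0.28,-1,0.24,-0.95,0,0.28,-1,0.24,-0.95,0,0.28,-1,0.24,-0.95,0,0.28,-1,0.24,-0.95,0,0.28,-1])

```text
time_s: 1.0
tcp_pos: [0.349, 0.3279, 0.2486]
eef_rot: [-180.0, 0.0, -15.2]
contact_force: [0.7, -0.1, -0.1]
gripper_width: 0.0876
```

Emit:
carry_out(commands=[0.24,-0.95,0,0.28,-1,0.24,-0.95,0,0.28,-1,0.24,-0.95,0,0.28,-1,0.24,-0.95,0,0.28,-1,0.24,-0.95,0,0.28,-1,0.24,-0.95,0,0.28,-1,0.12,-0.95,0,0.28,-1,0,-0.5,0,0.28,-1])

```text
time_s: 1.8
tcp_pos: [0.4112, 0.0412, 0.2485]
eef_rot: [180.0, 0.0, -6.3]
contact_force: [-0.6, -0.2, -0.2]
gripper_width: 0.0877
```

Emit:
carry_out(commands=[0.375,-0.95,-0.5,-0.04,-1,0,0,-1,0,-1,0,0,-1,0,-1,0,0,-1,0,-1,0,0,-1,0,-1,0,0,-0.5,0,-1,0,0,-0.25,0,-1,0,0,0,0,-1])

```text
time_s: 2.6
tcp_pos: [0.4258, 0.0052, 0.0377]
eef_rot: [179.9, 0.1, -6.5]
contact_force: [-0.0, 0.0, 0.7]
gripper_width: 0.0875
```

```bash
python3 - <<'E'
from m import *
a=cap('top');b=cap('scene')
A=cv2.resize(a['frame'][130:270,180:320],(600,600)); B=cv2.resize(b['frame'][140:280,160:345],(793,600))
cv2.imwrite('pics/s1.png',cv2.resize(np.hstack([A,B]),(800,344),interpolation=cv2.INTER_AREA)[:,:,::-1])
s=telemetry.get_state();print(s['tcp_pos'],s['eef_rot'],tos(s['tcp_pos']),s['contact_force'])
E
```

```text
[0.42703494 0.00584736 0.03931736] [-1.79975342e+02 -5.43194915e-02 -6.44479558e+00] [-118.17182424   17.34185512] [-0.49914629  0.33901078 -0.17696752]
```

View pics/s1.png

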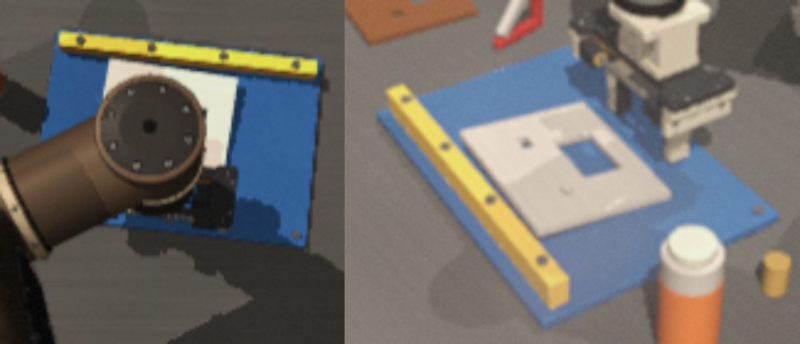

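The fingers stand clear of the plate's near edge in the scene view (right half, about (680,150)), just off the bed. Now I'll advance towards the fence.

Emit:
carry_out(commands=[0,0,-0.05,0,-1,0.1,-0.011,0,0,-1,0.1,-0.011,0,0,-1,0.1,-0.011,0,0,-1,0.05,-0.006,0,0,-1,0.05,-0.006,0,0,-1,0.05,-0.006,0,0,-1,0.05,-0.006,0,0,-1])

```text
time_s: 3.5
tcp_pos: [0.4464, 0.0032, 0.0365]
eef_rot: [180.0, 0.0, -6.5]
contact_force: [0.6, -1.0, -0.8]
gripper_width: 0.0873
```

Emit:
carry_out(commands=[0.05,-0.006,0,0,-1,0.05,-0.006,0,0,-1,0.025,-0.003,0,0,-1,0.025,-0.003,0,0,-1])

```text
time_s: 3.9
tcp_pos: [0.4515, 0.002, 0.0363]
eef_rot: [180.0, 0.1, -6.5]
contact_force: [-3.4, -2.1, 1.4]
gripper_width: 0.0876
```

Emit:
carry_out(commands=[0.025,-0.003,0,0,-1,0.025,-0.003,0,0,-1,0,0,0,0,-1])

```text
time_s: 4.2
tcp_pos: [0.4548, 0.0024, 0.0366]
eef_rot: [-180.0, -0.0, -6.5]
contact_force: [-2.1, -1.2, 0.2]
gripper_width: 0.0878
```

Emit:
carry_out(commands=[0.025,-0.003,0,0,-1,0.025,-0.003,0,0,-1,0,0,0,0,-1])

```text
time_s: 4.5
tcp_pos: [0.4566, 0.0022, 0.0366]
eef_rot: [-180.0, -0.0, -6.5]
contact_force: [-2.1, 0.1, -0.8]
gripper_width: 0.0878
```

```bash
cat > st.py <<'E'
from m import *
b=cap('scene');s=telemetry.get_state();print(np.round(s['tcp_pos'],4),tos(s['tcp_pos']).round(1),s['contact_force'].round(1),s['time_s'])
import sys
B=b['frame'][160:270,165:345];cv2.imwrite('pics/'+sys.argv[1],cv2.resize(B,(800,489),interpolation=cv2.INTER_CUBIC)[:,:,::-1])
E
python3 st.py s2.png
```

```text
[0.4566 0.0022 0.0366] [-88.4  17. ] [-2.1 -0.5  0.6] 4.55
```

View pics/s2.png

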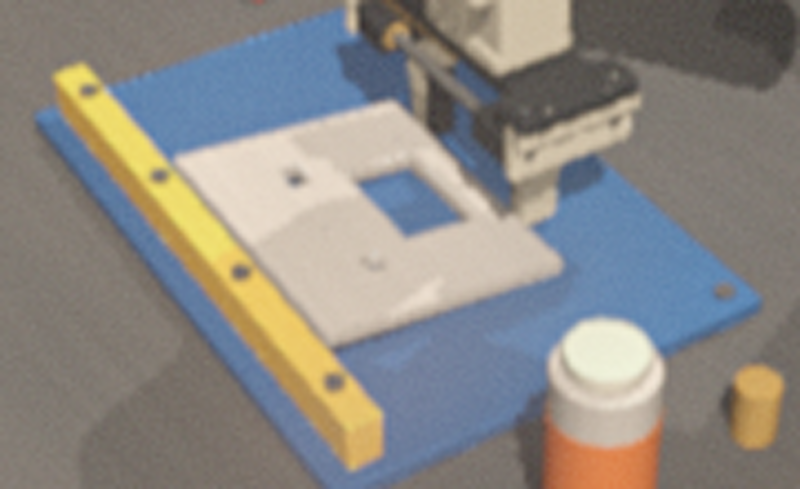

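Both fingers touch the near edge; the plate is square and a few mm from the fence. Continuing.

Emit:
carry_out(commands=[0.025,-0.003,0,0,-1,0.025,-0.003,0,0,-1,0,0,0,0,-1])

```text
time_s: 4.85
tcp_pos: [0.4586, 0.0019, 0.0366]
eef_rot: [-180.0, -0.0, -6.5]
contact_force: [-2.5, 0.4, 0.3]
gripper_width: 0.0881
```

Emit:
carry_out(commands=[0.025,-0.003,0,0,-1,0,0,0,0,-1])

```text
time_s: 5.05
tcp_pos: [0.4595, 0.0017, 0.0366]
eef_rot: [180.0, -0.0, -6.5]
contact_force: [-3.4, 0.6, -0.2]
gripper_width: 0.0879
```

```bash
python3 - <<'E'
from m import *
b=cap('scene')
s=telemetry.get_state();print(tos(s['tcp_pos']),s['contact_force'].round(1))
m,cs,hi=plate_contours(b,(190,170,300,245))
k=max(cs,key=len);q=cv2.approxPolyDP(cv2.convexHull(k),4,True)[:,0];print(q.tolist())
for xy in q: print(onpl(b,xy,.11).round(1))
for k,h in zip(cs,hi[0]):
    if h[3]>=0: print(len(k),np.mean([onpl(b,p,.11) for p in k[:,0]],0).round(1))
E
```

```text
[-85.44310787  16.89305834] [-3.1 -0.2 -0. ]
[[289, 222], [239, 238], [190, 181], [256, 174], [299, 184]]
[-60.8 128.7]
[ 76.7 126.7]
[  76.7 -139.2]
[-103.1  -92.9]
[-176.1   11.7]
4 [153.4  84.3]
4 [145.9  84.1]
4 [148.4  78.9]
4 [150.8  73.7]
4 [155.4  67.4]
4 [149.8  66.2]
7 [156.  62.]
4 [146.7  59.6]
9 [150.   49.3]
4 [ 34.8 127.6]
46 [-23.7  34. ]
9 [  42.5 -173.4]
```

Emit:
carry_out(commands=[0.025,-0.003,0,0,-1,0,0,0,0,-1])

```text
time_s: 5.3
tcp_pos: [0.4605, 0.0016, 0.0366]
eef_rot: [180.0, -0.0, -6.5]
contact_force: [-3.3, 0.1, 0.3]
gripper_width: 0.0874
```

Emit:
carry_out(commands=[0.02,-0.002,0,0,-1,0,0,0,0,-1,0,0,0,0,-1])

```text
time_s: 5.6
tcp_pos: [0.4612, 0.0015, 0.0366]
eef_rot: [-180.0, -0.0, -6.5]
contact_force: [-2.2, 0.7, -0.4]
gripper_width: 0.0877
```

Emit:
carry_out(commands=[0.02,-0.002,0,0,-1,0,0,0,0,-1,0,0,0,0,-1])

```text
time_s: 5.9
tcp_pos: [0.462, 0.0014, 0.0365]
eef_rot: [180.0, 0.0, -6.5]
contact_force: [-3.4, 0.0, 0.1]
gripper_width: 0.0875
```

```bash
python3 st.py s3.png
```

```text
[0.462  0.0014 0.0366] [-82.9  16.9] [-3.3  0.3  0.4] 5.95
```

View pics/s3.png

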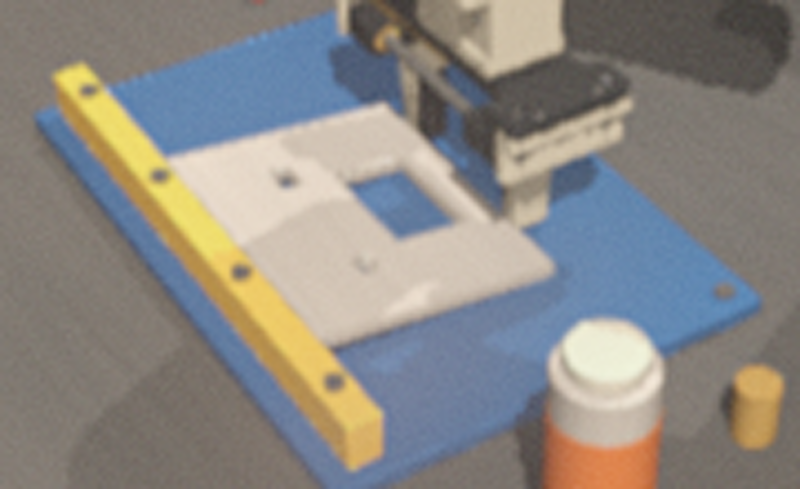

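The plate moved with the fingers and the fence now nearly hides its far edge. I'll creep on until the fence is felt.

Emit:
carry_out(commands=[0.02,-0.002,0,0,-1,0,0,0,0,-1])

```text
time_s: 6.15
tcp_pos: [0.4625, 0.0013, 0.0365]
eef_rot: [180.0, 0.0, -6.5]
contact_force: [-5.0, 1.7, 0.1]
gripper_width: 0.0873
```

Emit:
carry_out(commands=[0.02,-0.002,0,0,-1,0,0,0,0,-1])

```text
time_s: 6.35
tcp_pos: [0.4627, 0.0012, 0.0364]
eef_rot: [180.0, 0.1, -6.5]
contact_force: [-6.7, 3.4, 3.1]
gripper_width: 0.0873
```

Emit:
carry_out(commands=[0.02,-0.002,0,0,-1,0,0,0,0,-1])

```text
time_s: 6.55
tcp_pos: [0.4627, 0.0011, 0.0363]
eef_rot: [180.0, 0.2, -6.5]
contact_force: [-10.9, 4.9, 5.5]
gripper_width: 0.0878
```

Fence contact is clear: 11 N, with the arm stalled at -82 mm, so the plate is against the fence. Now back off, rise, turn -90° and go to the left side.

Emit:
carry_out(commands=[-0.15,0.016,0,0,-1,-0.5,0.056,0,0,-1,-0.3,0.034,0,0,-1,0,0,1,0,-1,0,0,0.8,0,-1,0.16,0.14,0,-1,-1,0.16,0.14,0,-1,-1,0.16,0.14,0,-1,-1])

```text
time_s: 7.35
tcp_pos: [0.4467, 0.0229, 0.1096]
eef_rot: [-179.9, -0.2, -18.6]
contact_force: [-0.4, 0.7, -0.1]
gripper_width: 0.0876
```

Emit:
carry_out(commands=[0.14,0.14,0,-1,-1,0.14,0.14,0,-1,-1,0.14,0.14,0,-1,-1,0.14,0.14,0,-1,-1,0.14,0.14,0,-1,-1,0.14,0.14,0,-1,-1,0.14,0.14,0,-1,-1,0.14,0.14,0,-1,-1])

```text
time_s: 8.15
tcp_pos: [0.4913, 0.0677, 0.109]
eef_rot: [-179.9, -0.0, -50.6]
contact_force: [0.0, -1.2, 1.3]
gripper_width: 0.0876
```

Emit:
carry_out(commands=[0.14,0.14,0,-1,-1,0.14,0.14,0,-1,-1,0.14,0.14,0,-1,-1,0.14,0.14,0,-1,-1,0.14,0.14,0,-1,-1,0.14,0.14,0,-1,-1,0.14,0.14,0,-1,-1,0.14,0.14,0,-1,-1])

```text
time_s: 8.95
tcp_pos: [0.5361, 0.1125, 0.109]
eef_rot: [-179.9, 0.0, -82.6]
contact_force: [-0.8, -0.0, 0.1]
gripper_width: 0.0877
```

Emit:
carry_out(commands=[0.14,0.14,0,-1,-1,0.14,0.14,0,-1,-1,0.14,0.14,0,-1,-1,0,0,0,-0.5,-1,0,0,0,0,-1])

```text
time_s: 9.45
tcp_pos: [0.5526, 0.1291, 0.1088]
eef_rot: [-179.9, 0.0, -96.5]
contact_force: [0.6, -0.2, -0.4]
gripper_width: 0.0876
```

```bash
python3 - <<'E'
from m import *
a=cap('top')
s=telemetry.get_state();print(np.round(s['tcp_pos'],4),tos(s['tcp_pos']),s['eef_rot'].round(1),s['joints'].round(0))
f=a['frame'][125:245,160:330]
cv2.imwrite('pics/s4.png',cv2.resize(f,(800,565),interpolation=cv2.INTER_CUBIC)[:,:,::-1])
plate(a,.11)
E
```

```text
[0.5524 0.1289 0.1088] [ -7.52315949 153.76941035] [-179.9    0.   -96.4] [ 33.  18. -23.   0. -49. -39.]
outer centre [ 2.6 22.9] size [150.8 180.7] ang 0.4
inner centre [-27.9  22.9] size [54.8 78.1] ang -0.5
inner centre [ 21.8 -21.6] size [13.6 20.3] ang 6.6
inner centre [21.7 68.8] size [16.8 17. ] ang -38.3
```

View pics/s4.png

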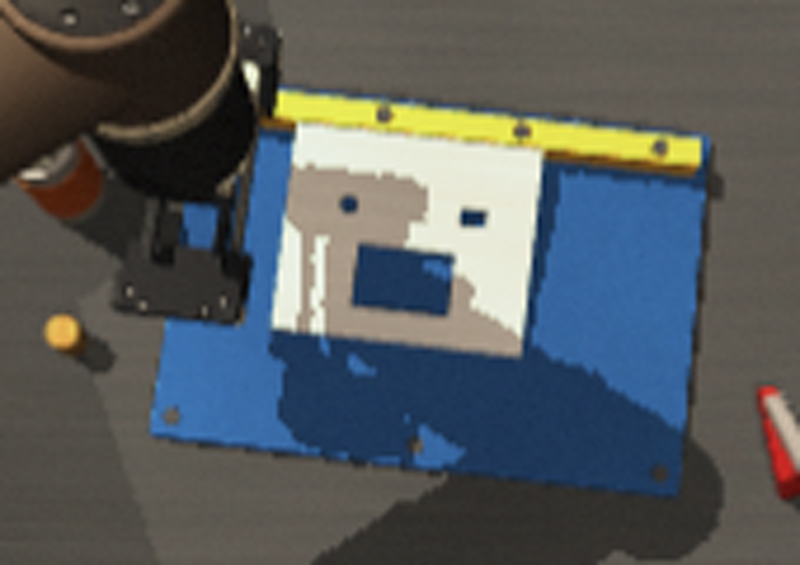

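The plate is against the fence, square, and about 23 mm too far left. Holes in the view are at (348,203) and (473,217). Next: lower and push right.

Emit:
carry_out(commands=[0,0,-0.6,0,-1,0,0,-0.8,0,-1,0,0,-0.4,0,-1,-0.02,-0.2,0,0,-1,-0.025,-0.25,0,0,-1,-0.015,-0.15,0,0,-1,-0.008,-0.075,0,0,-1,-0.006,-0.05,0,0,-1])

```text
time_s: 10.3
tcp_pos: [0.5494, 0.0996, 0.037]
eef_rot: [-179.9, 0.1, -96.5]
contact_force: [-0.7, 3.3, 0.8]
gripper_width: 0.0878
```

Emit:
carry_out(commands=[-0.006,-0.05,0,0,-1,-0.006,-0.05,0,0,-1,-0.006,-0.05,0,0,-1,0,0,0,0,-1])

```text
time_s: 10.7
tcp_pos: [0.5486, 0.0936, 0.0368]
eef_rot: [-180.0, 0.0, -96.4]
contact_force: [0.2, 3.3, 1.2]
gripper_width: 0.0877
```

Emit:
carry_out(commands=[-0.006,-0.05,0,0,-1,-0.006,-0.05,0,0,-1,-0.006,-0.05,0,0,-1,-0.006,-0.05,0,0,-1,-0.006,-0.05,0,0,-1,-0.006,-0.05,0,0,-1,0,0,0,0,-1])

```text
time_s: 11.4
tcp_pos: [0.5458, 0.0805, 0.036]
eef_rot: [179.9, -0.1, -96.5]
contact_force: [-0.4, 0.2, -1.1]
gripper_width: 0.0877
```

Emit:
carry_out(commands=[-0.003,-0.025,0,0,-1,-0.003,-0.025,0,0,-1,0,0,0,0,-1])

```text
time_s: 11.7
tcp_pos: [0.5463, 0.0794, 0.0364]
eef_rot: [180.0, -0.0, -96.5]
contact_force: [-1.1, 0.5, -0.0]
gripper_width: 0.0873
```

Emit:
carry_out(commands=[-0.003,-0.025,0,0,-1,0,0,0,0,-1,-0.003,-0.025,0,0,-1,0,0,0,0,-1])

```text
time_s: 12.1
tcp_pos: [0.5464, 0.0776, 0.0365]
eef_rot: [-180.0, 0.0, -96.5]
contact_force: [-1.0, 0.9, -1.6]
gripper_width: 0.0877
```

```bash
python3 st.py s5.png; python3 -c "
from m import *
plate(cap('top'),.11)"
```

```text
[0.5464 0.0776 0.0365] [ -7.7 102.1] [-0.6  2.6  0. ] 12.15
outer centre [-2.3 -8.1] size [143.  164.6] ang 0.0
inner centre [-29.1  -0.5] size [54.3 78.9] ang -0.5
inner centre [ 18.8 -45.5] size [16.7 22.7] ang -20.1
inner centre [18.6 43.6] size [16.9 19.2] ang 51.9
```

View pics/s5.png

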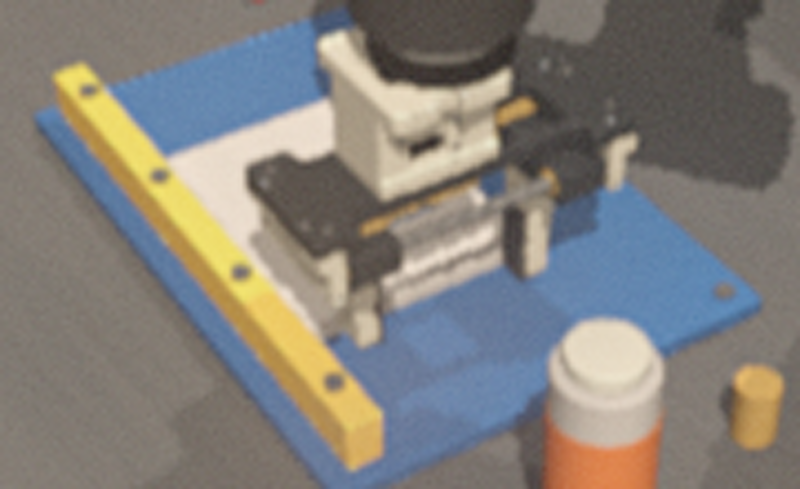

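The holes now measure at about y = -45.5 and +43.6, and the push force has dropped, so it may be seated. I'll back away and look.

Emit:
carry_out(commands=[0.03,0.25,0,0,-1,0.07,0.6,0,0,-1,0,0,1,0,-1,0,0,1,0,-1,0,0.5,1,0,-1,0,1,0.5,0,-1,-0.5,1,0,0,-1,-0.8,1,0,0,-1])

```text
time_s: 13.0
tcp_pos: [0.4997, 0.2528, 0.1776]
eef_rot: [-179.9, 0.1, -96.5]
contact_force: [-0.0, 0.9, -0.5]
gripper_width: 0.0882
```

Emit:
carry_out(commands=[-0.9,1,0,0,-1,-0.9,1,0,0,-1,-0.5,1,0,0,-1,0,0.5,0,0,-1,0,0,0,0,-1])

```text
time_s: 13.5
tcp_pos: [0.4118, 0.388, 0.1767]
eef_rot: [-180.0, 0.0, -96.3]
contact_force: [-1.2, -0.8, 0.6]
gripper_width: 0.0876
```

```bash
python3 - <<'E'
from m import *
a=cap('top');b=cap('scene')
plate(a,0)
B=b['frame'][160:300,165:350];cv2.imwrite('pics/s6.png',cv2.resize(B,(793,600),interpolation=cv2.INTER_CUBIC)[:,:,::-1])
f=a['frame'][125:245,160:345]
cv2.imwrite('pics/s7.png',cv2.resize(f,(800,519),interpolation=cv2.INTER_CUBIC)[:,:,::-1])
for n,uv,z in(('pinL',tow(20,45),.024),('pinR',tow(20,-45),.024)):
  p=[*uv,z];print(n,'scene crop px',((proj(b,p)-[165,160])*793/185).round(),'top crop px',((proj(a,p)-[160,125])*800/185).round())
E
```

```text
outer centre [ 0.4 -0.5] size [148.6 180.2] ang -0.1
inner centre [-27.   -0.3] size [50.4 76.1] ang -0.5
inner centre [ 22.4 -44.3] size [17.7 24. ] ang 6.8
inner centre [21.6 44.3] size [12.3 14.9] ang 52.9
pinL scene crop px [333. 234.] top crop px [348. 194.]
pinR scene crop px [259. 155.] top crop px [461. 207.]
```

View pics/s6.png

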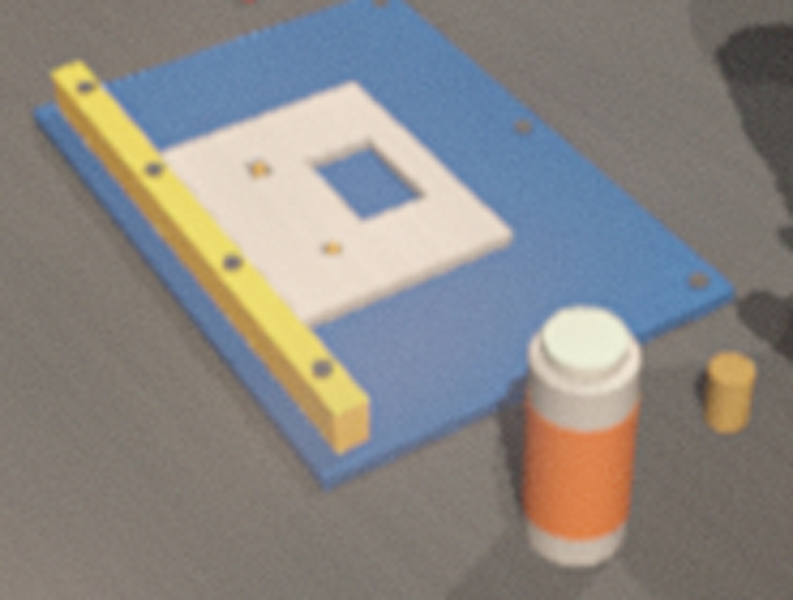

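View pics/s7.png

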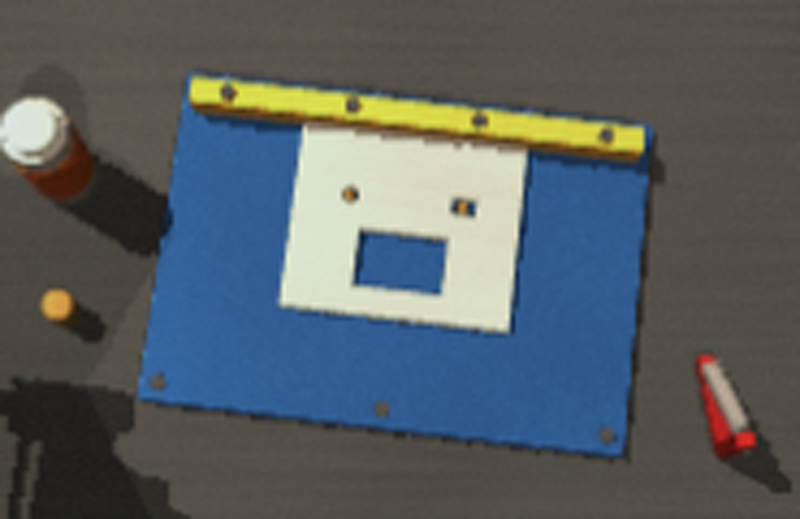

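Brass pins show in both holes: top crop (350,194) and (463,207), scene crop (331,247) and (260,168). The plate's shadow is thin all round, and the can, sleeve and square stand where they did.

```bash
python3 -c "
from h import *
print(telemetry.get_state()['contact_force'].round(1)); print(r.close_job())"
```

```text
[-0.6 -0.3 -0.2]
the job is handed in; nothing more can be done
None
```

The plate now sits over both brass pins and lies flat on the bed. The job was handed in at about 13.6 s.

I pushed its near edge with both open fingertips until the fence stopped it. Then I pushed its left edge about 23 mm to the right until it dropped, and drew the hand well clear. The plate was never pinched or lifted.

**Last checks:**
- **Pins:** brass shows in both the round hole and the slot, in both camera views.
- **Plate position:** measured as a flat plate, its centre is within about 0.5 mm of the seat and its turn is about -0.1°. The hole centres came out about 2 mm off in x, and the plate's x size 1.4 mm short. Both are about what the calibration and pixel size allow.
- **Flatness:** judged from the thin shadow, the good fit to a flat plane and the pins showing through; I did not measure height directly.
- **Bystanders:** the can, sleeve and square look unmoved; I checked by eye and did not measure them again.
- **Forces:** the tool force stayed under about 13 N in all the readings. It read only sensor noise at hand-in.

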